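# Clamp the grease pot, unscrew its tight cap and hold the cap over it

### The job

Turn the clamp's handle clockwise as far as it goes so that the pot is gripped and cannot turn, then unscrew the pot's tight cap counter-clockwise, stop turning when its lugs come free, lift it straight up off the neck and finish holding it level, just above the open pot (a finger's width or two of air, clear of it). The pot stays clamped, standing and unturned, the other things on the bench stay where they are, and the program ends with the cap still in the gripper.

Things in the scene. Friction and masses are not known exactly. Their poses are not given: they have to be found in the camera images.
- clamp: bench clamp, fixed to the bench: dark steel plate 240 x 110 x 12 mm with an aluminium vee and, facing it, a sliding jaw with a rubber pad (all under 52 mm high) and a handle. Origin: on the bench under the middle of the pot's place; z up, x points from the handle past the pot to the vee. Plate from x = -165 to +75 mm, y = +-55 mm.
- knob (a joint): clamp handle, turns about the vertical through knob_grip: 0 open, grows clockwise seen from above, hard stop at 1.40 = clamped (1.30 or more counts). Starts at 0 to 0.3, stays where left. Jaw moves 5.7 mm per rad; the pad pushes the pot back 1 to 2 mm into the vee, then yields elastically: 0.2 N m at first, about 0.35 N m at the stop.
- knob_grip (a point): grip point on the handle's axis, 80 mm above the bench, 125 mm from the clamp's origin on its -x side. The handle is a black upright bar, 64 mm long, 12 mm thick, 60 to 92 mm above the bench; x runs along the bar (at joint value q at yaw 0.70 - q from the clamp's x), y across it, z up; turns with it. Below: stem 22 mm thick, from 43 mm down a 46 mm disc.
- pad: rubber pad of the sliding jaw, 44 mm wide, 30 mm high, middle 33 mm above the bench. Its frame coincides with the clamp's when open and shifts along the clamp's x as the jaw closes.
- pot: round aluminium grease pot, 64 mm across, 0.4 to 0.75 kg, loose on the clamp's plate (12 mm above the bench) between vee and pad. Origin: centre of its underside, z up; shoulder ends 62 mm up, neck 40 mm across up to 88 mm, white sprung sealing disc in it rises to 95 mm once the cap is off. Three outer ledges on the neck, 66 to 80 mm up, 47 mm across. Any yaw.
- pot_side (a point): point on the pot's outer wall, 32 mm from its axis along its own x, 30 mm up: shows whether the pot turns.
- cap: round black ribbed cap, 57 mm across, 34 mm high, 0.08 kg. Origin: centre of its lower edge, z up. Screwed on, its origin is 64 mm above the pot's (top 110 mm above the bench) and its yaw equals the pot's. Three inner lugs sit under the neck's ledges; the sprung disc presses it up with 14 N, so turning takes 0.3 to 0.6 N m. Grip across its diameter, at any yaw.
- cap_mark (a point): outer end of the raised line on the cap's top, 25 mm from its axis along its own x, 34 mm above its lower edge. Unscrewing is counter-clockwise from above: lugs leave the ledges after 58 degrees (cap may rise 3 mm), it lifts freely from 60 to 92, a stop ends the turn at 94 degrees: aim at 76; one grasp is enough.
- casting: bystander: dark cast bracket, 46 x 48 x 56 mm, origin under its centre.
- bearing_ring_2: bystander: machined steel ring lying flat, 56 mm across, 22 mm high, origin under its centre.
- nut_m24: bystander: hexagon nut lying flat, 36 x 42 x 19 mm, origin under its centre.
- hex_bolt_1: bystander: hexagon bolt lying on its side, 36 x 87 x 34 mm, origin under its centre.
Mind the look-alikes: they are no part of the job. Leave any green or purple look-alike of the cap alone. Of the things shaped like the pot, the aluminium one is meant.

How it is judged:
On the way, in this order (a step that is already met when the one before it is completed fails the run):
1. the handle is turned to its stop and the pad grips the pot (value of joint knob above 1.3 rad and contact force between pad and pot above 8 N), for 0.2 s.
2. the cap is unscrewed until its lugs are free, still on the neck, with the pot clamped (all of step 1 and y of cap_mark in the frame of pot above 0.0205 m and z of cap in the frame of pot below 0.088 m), for 0.05 s.
At the end, for the whole second after the job is handed in: Cap held still, level (0.2 rad), lower edge 98 to 160 mm over the pot's underside, within 20 mm of its axis, turned 40 to 140 degrees from closed, touching neither pot nor clamp; handle at 1.30 rad or more, pad pressing over 8 N, pot upright on the base plate (all of step 1 and z of cap in the frame of pot between 0.098 and 0.16 m and horizontal distance between cap and pot below 0.02 m and angle between cap's own z axis and vertical below 0.2 rad and y of cap_mark in the frame of pot above 0.016 m and contact force between the fingers and cap above 1 N and contact force between cap and pot below 0.05 N and contact force between cap and clamp below 0.05 N and linear speed of cap below 0.03 m/s and z of pot in the frame of clamp below 0.016 m and angle between pot's own z axis and vertical below 0.06 rad); the arm keeps its last pose, push and grip.
It fails at once if the pot turns or shifts: a point on its wall moves more than 12 mm (distance of pot_side from where it was at the start of the episode above 0.012 m).
It fails at once if the casting is knocked more than 30 mm away (distance of casting from where it was at the start of the episode above 0.03 m).
It fails at once if the bearing_ring_2 is knocked more than 30 mm away (distance of bearing_ring_2 from where it was at the start of the episode above 0.03 m).
It fails at once if the nut_m24 is knocked more than 30 mm away (distance of nut_m24 from where it was at the start of the episode above 0.03 m).
It fails at once if the hex_bolt_1 is knocked more than 30 mm away (distance of hex_bolt_1 from where it was at the start of the episode above 0.03 m).
It also fails if it takes over 51 s, if anything falls off the work surface, if the arm or the gripper's body presses on something with over 40 N, if the wrist force passes 120 N, or if a joint passes its speed limit or range.

### The arm

A 6-joint arm with a two-finger parallel gripper is mounted at the origin on a cart in front of the work surface, level with it; the furniture and walls round the work are solid. World frame = base frame: x ahead of the robot, y to its left, z up, the work surface at z = 0. Lengths are in m, angles in rad, forces in N, time in s.
With the tool pointing down it reaches from about 0.35 to 0.85 m from the base axis. Payload 8.1 kg.
Tool frame: the origin (TCP) lies between the finger pads; the fingertips stand bot.nose_length ahead of it and the grasp point (between the pads) lies 6 mm ahead of it (bot.nose_length is the distance from the TCP to the fingertips, in m); z points along the fingers, y is the line along which they close (so a half turn about z gives the same grasp; the last joint's range is limited). The gripper opens to 93 mm and grips with 3 to 60 N. Pads are 15 mm wide; open, the fingers measure 128 mm over their backs; the gripper's body (75 mm by 188 mm) begins 65 mm behind the grasp point.
Start: joints at [-1.31, 0.13, 1.488, -0, 1.523, -0.085], TCP at [0.203, -0.564, 0.244] pointing down, gripper open.
Joint ranges: [-2.96, 2.96], [-0.89, 2.26], [0.02, 2.5], [-1.34, 4.48], [0, 2.73], [-2.66, 2.66]. Speed limits (rad/s): [2.39, 2.39, 2.79, 3.14, 3.14, 3.14].

### API

Orientations are given as a rotation vector (axis times angle).
In Python, from workcell import read_state, vision, bot gives the robot as it stands.
- The arm moves only by the shell command python3 -m inch 'ROWS' [FORCE]. ROWS is JSON, a list of rows, each an object with "slide": the shift along the tool's x, y, z as a fraction of full scale, a list of three; "delta_rot": the turn, a rotation vector about the tool's x, y, z as a fraction of full scale, a list of three; "fingers": the opening, from 0 (shut) to 1 (fully open). In form: [{"slide": [x, y, z], "delta_rot": [wx, wy, wz], "fingers": fingers}, ...]. A call has 1 to 8 rows; each row is the pose to reach, as a shift and turn from the pose commanded when the call began, along the tool's axes at that moment; what a row does not reach only later rows make up. Full scale, the value 1, is 100 mm for a shift and 45 degrees for a turn. A row lasts 1/10 s, in which the tool goes at most 50 mm and 8.59 degrees, less where a joint would pass 70% of its speed; a pose out of reach is approached as far as the arm can. A call with a number of a shift or a turn outside -1 to 1 is refused whole. A call with a gripper value outside its range is refused whole. The fingers move at their own pace and stop on an object; FORCE is the grip in N (left out, the last holds). Time passes only in rows, so rows that repeat a pose let the fingers close. It gives the time, the measured TCP pose, the force, the opening and the grip force at its end, in the units of the state.
- read_state(): the state, without advancing time (a new reading comes with each control period).
- vision.capture(name): name is "scene" or "top" or "wrist"; returns a dict with "frame" (480x640x3 uint8, blue, green, red), "fx", "fy", "cx", "cy" (pixels), "rvec" (rotation vector, rad) and "tvec" (3), from world to camera coordinates, as OpenCV has them; the wrist camera has in their place "hand_eye" (4x4, takes a point from camera to tool coordinates, whose origin is the TCP and whose axes are the flange's). Camera axes: x right, y down, z forward; pixel columns grow to the right and rows downward; lengths in m; the calibration is good to about 2 mm. A picture is of the moment at which its call begins: read the wrist's pose just before it. There is no depth.
- bot.sign_off(): hands the job in; it is judged then, once.
The state is a dict: "time_s": time; "q": joint angles; "dq": joint speeds; "joint_torque": joint torques, N m; "tcp_pos": TCP position; "ee_rot": TCP orientation; "force": force on the tool from outside, world axes, zero at the start; "wrist_torque": the same for the moment, N m; "width": opening from 0.0 (shut) to 1.0 (fully open); "grip_force": force on a finger pad.
Only numpy, scipy, OpenCV 4.12 (cv2) and the standard library are available. Lean on these libraries where they do the work, as an engineer would, in place of code of your own. Each camera call takes 0.05 s, during which the arm holds its last target. There are 200 camera calls.

## Working session

There is one attempt and no reset: what is moved stays moved. The work goes in short steps, Python scripts to look and compute and a shell command to move; the robot and the scene stay as the last step left them, time stands still between calls to the robot, and variables do not carry over. Pictures are saved under pics/ and viewed, at most 10 in all, crops included, and the job is handed in when it is done.

```bash
mkdir -p pics; ls; python3 - <<'E'
from workcell import read_state, vision, bot
import cv2
s=read_state(); print(s['time_s'],s['tcp_pos'],s['ee_rot'],s['width'],bot.nose_length)
for n in ('scene','top'):
    c=vision.capture(n); cv2.imwrite(f'pics/{n}0.png',c['frame']); print(n,c['fx'],c['cx'],c['cy'],c['rvec'],c['tvec'])
E
```

```text
pics
0.0 [ 0.20325965 -0.56397749  0.24261222] [-3.09297921e+00 -5.40195269e-01  2.57827520e-04] 0.9994591367709039 0.025
scene 511.93038017873624 320.04019392746807 245.77802045354073 [ 0.80402534 -2.48032876  1.16205097] [0.4854882  0.26932606 1.06607346]
top 446.2041859565678 326.0459873616707 238.63553519108524 [ 2.11637912 -2.16629002  0.12762193] [0.06570681 0.5640729  1.15027552]
```

View pics/top0.png

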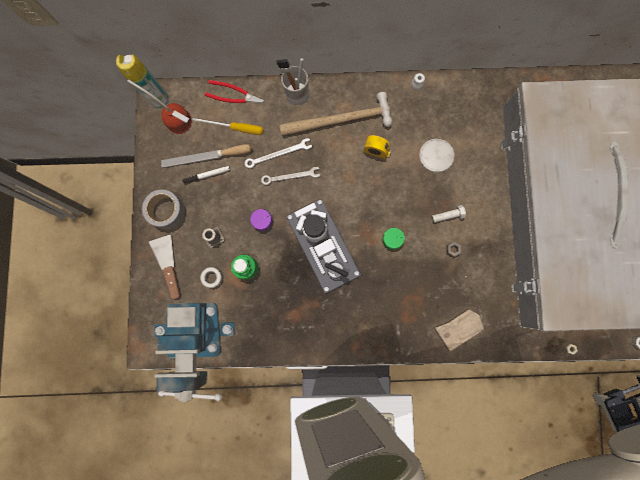

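View pics/scene0.png

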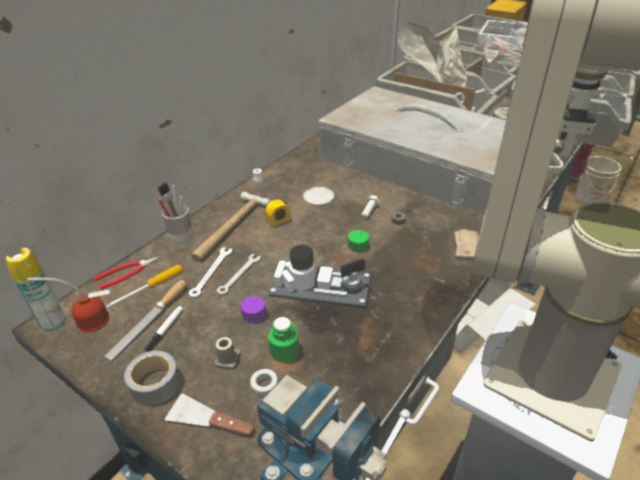

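The top view shows the clamp plate with corners at about (289,212), (323,201), (358,280) and (325,292). The cap top is at (315,224) and the handle near (336,268). The scene view agrees. The green and purple look-alikes stand apart from the clamp.

```bash
cat > h.py <<'E'
import numpy as np, cv2
from scipy.spatial.transform import Rotation as R
from workcell import read_state, vision, bot
def cam(name):
    s=read_state(); c=vision.capture(name)
    K=np.array([[c['fx'],0,c['cx']],[0,c['fy'],c['cy']],[0,0,1]])
    if 'hand_eye' in c:
        T=np.eye(4);T[:3,:3]=R.from_rotvec(s['ee_rot']).as_matrix();T[:3,3]=s['tcp_pos'];T=T@np.array(c['hand_eye'])
        M=np.linalg.inv(T)
    else:
        M=np.eye(4);M[:3,:3]=R.from_rotvec(c['rvec']).as_matrix();M[:3,3]=np.ravel(c['tvec'])
    return c['frame'],K,M
def bp(K,M,uv,z):
    T=np.linalg.inv(M); d=T[:3,:3]@np.linalg.inv(K)@np.array([*uv,1.]); o=T[:3,3]
    return o+d*(z-o[2])/d[2]
def pr(K,M,p):
    q=K@(M[:3,:3]@np.asarray(p,float)+M[:3,3]); return q[:2]/q[2]
def goal(p,yaw):
    """TCP at p, pointing down, tool y (closing line) at world yaw (mod pi): rows from the measured pose"""
    s=read_state(); A=R.from_rotvec(s['ee_rot'])
    best=None
    for k in (0,np.pi):
        y=np.array([np.cos(yaw+k),np.sin(yaw+k),0]); z=np.array([0,0,-1.])
        B=R.from_matrix(np.c_[np.cross(y,z),y,z]); r=(A.inv()*B).as_rotvec()
        if best is None or np.linalg.norm(r)<np.linalg.norm(best): best=r
    print('slide',np.round(A.inv().apply(np.array(p)-s['tcp_pos'])/.1,3),'rot',np.round(best/(np.pi/4),3),'q6',s['q'][5])
E
python3 - <<'E'
from h import *
f,K,M=cam('top')
for uv in [(289,212),(323,201),(358,280),(325,292)]: print(bp(K,M,uv,.012))
print('cap',bp(K,M,(315,224),.11),'bar',bp(K,M,(336,268),.092), 'q',read_state()['q'])
cv2.imwrite('pics/topc.png',cv2.resize(f[190:305,270:380],None,fx=5,fy=5,interpolation=cv2.INTER_CUBIC))
E
```

```text
[0.64586803 0.15347337 0.012     ]
[0.67434632 0.05912239 0.012     ]
[ 0.45482936 -0.03047677  0.012     ]
[0.42475763 0.05898991 0.012     ]
cap [0.59357196 0.07834874 0.11      ] bar [0.48276037 0.02816981 0.092     ] q [-1.31041123e+00  1.30998142e-01  1.48900701e+00  2.78146133e-05
  1.52302770e+00 -8.53966537e-02]
```

View pics/topc.png

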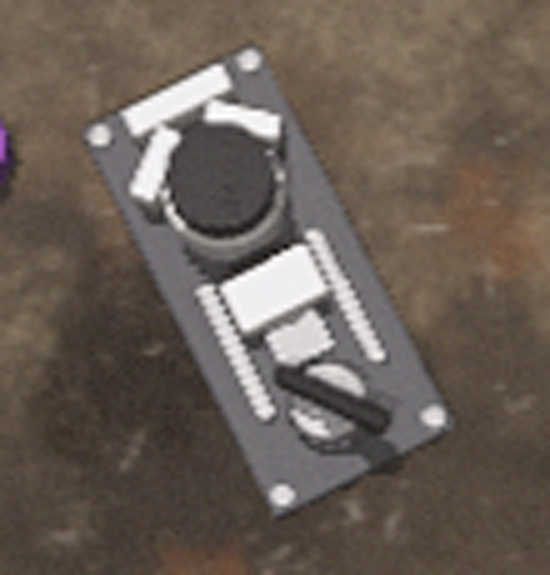

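The crop shows the cap centred at crop pixel (221,180). The handle bar runs from (282,372) to (385,420).

```bash
python3 - <<'E'
from h import *
f,K,M=cam('top')
P=lambda u,v,z:bp(K,M,(270+u/5-.4,190+v/5-.4),z)
c=P(221,180,.11);a=P(282,372,.092);b=P(385,420,.092);d=a-b
print(c,a,b,(a+b)/2,'len',np.linalg.norm(d),'yaw',np.arctan2(d[1],d[0]))
n=(P(99,135,.012)+P(250,60,.012))/2; m=(P(282,495,.012)+P(433,415,.012))/2
print(n,m,np.arctan2(*(n-m)[1::-1]))
o=c-[0.125*np.cos(.396),.125*np.sin(.396),0];print(o)
goal([.478,.030,.16],np.arctan2(d[1],d[0])+np.pi/2)
E
```

```text
[0.58956316 0.08144763 0.11      ] [0.4934623  0.05318036 0.092     ] [0.46803559 0.00184671 0.092     ] [0.48074894 0.02751353 0.092     ] len 0.05728578726348126 yaw 1.1108977374901454
[0.65292813 0.11052598 0.012     ] [0.45429368 0.01492293 0.012     ] 0.44857717707381034
[0.47423675 0.03323126 0.11      ]
slide [ 4.598 -4.658  0.836] rot [-0.001 -0.001 -0.974] q6 -0.08541125110625904
```

```bash
r='' ; 
python3 -m inch '[{"slide":[0.95,-0.95,0],"delta_rot":[0,0,0],"fingers":1},{"slide":[0.95,-0.95,0],"delta_rot":[0,0,0],"fingers":1},{"slide":[0.95,-0.95,0],"delta_rot":[0,0,0],"fingers":1}]' 60 &&
python3 -m inch '[{"slide":[0.95,-0.95,0],"delta_rot":[0,0,0],"fingers":1},{"slide":[0.95,-0.95,0],"delta_rot":[0,0,0],"fingers":1},{"slide":[0.95,-0.95,0],"delta_rot":[0,0,0],"fingers":1}]' &&
python3 -m inch '[{"slide":[0.95,-0.95,0],"delta_rot":[0,0,0],"fingers":1},{"slide":[0.95,-0.95,0],"delta_rot":[0,0,0],"fingers":1},{"slide":[0.95,-0.95,0],"delta_rot":[0,0,0],"fingers":1}]' &&
python3 -m inch '[{"slide":[0.95,-0.95,0],"delta_rot":[0,0,0],"fingers":1},{"slide":[0.95,-0.95,0],"delta_rot":[0,0,0],"fingers":1},{"slide":[0.95,-0.95,0],"delta_rot":[0,0,0],"fingers":1},{"slide":[0.95,-0.95,0],"delta_rot":[0,0,0],"fingers":1}]' &&
python3 -m inch '[{"slide":[0.8,-0.86,0],"delta_rot":[0,0,-0.19],"fingers":0.6},{"slide":[0.8,-0.86,0],"delta_rot":[0,0,-0.38],"fingers":0.6},{"slide":[0.8,-0.86,0],"delta_rot":[0,0,-0.57],"fingers":0.6},{"slide":[0.8,-0.86,0],"delta_rot":[0,0,-0.76],"fingers":0.6},{"slide":[0.8,-0.86,0],"delta_rot":[0,0,-0.97],"fingers":0.6},{"slide":[0.8,-0.86,0],"delta_rot":[0,0,-0.97],"fingers":0.6},{"slide":[0.8,-0.86,0],"delta_rot":[0,0,-0.97],"fingers":0.6}]'
python3 - <<'E'
from h import *
f,K,M=cam('wrist'); cv2.imwrite('pics/w0.png',f); s=read_state(); print(s['q'],s['tcp_pos'],s['ee_rot'],pr(K,M,[.478,.030,.092]))
np.savez('w0.npz',K=K,M=M)
E
```

```text
time_s: 0.5
tcp_pos: [0.2612, -0.4405, 0.243]
ee_rot: [-3.093, -0.54, -0.0]
force: [1.0, -0.5, -0.1]
width: 1.002
grip_force: 0.0
time_s: 0.8
tcp_pos: [0.3184, -0.3187, 0.2435]
ee_rot: [-3.094, -0.542, -0.001]
force: [-0.3, -0.8, -0.1]
width: 1.001
grip_force: 0.0
time_s: 1.1
tcp_pos: [0.3756, -0.1972, 0.2437]
ee_rot: [-3.094, -0.542, -0.001]
force: [0.7, 0.3, 0.6]
width: 0.998
grip_force: 0.0
time_s: 1.5
tcp_pos: [0.4331, -0.0745, 0.2436]
ee_rot: [-3.092, -0.548, -0.001]
force: [-0.8, 0.1, -0.1]
width: 1.001
grip_force: 0.0
time_s: 2.2
tcp_pos: [0.4781, 0.0293, 0.2435]
ee_rot: [2.675, 1.647, -0.0]
force: [-0.5, -0.4, 0.2]
width: 0.598
grip_force: 0.0
[-4.57319354e-02 -2.02361454e-01  1.81305199e+00 -1.15220603e-04
  1.53098349e+00  4.22072883e-01] [0.47813211 0.0293318  0.24358882] [ 2.67577975e+00  1.64605481e+00 -2.07387506e-04] [318.5948835  230.23430254]
```

View pics/w0.png

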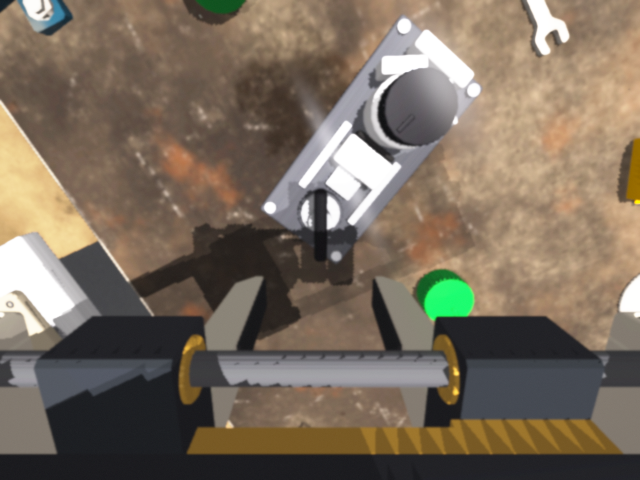

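The wrist view shows the bar upright in the picture from (320,190) to (320,261). The cap's top is centred near (420,106), with its mark at about (405,124). The bar is parallel to the fingers' faces, so the yaw is good.

```bash
python3 - <<'E'
from h import *
d=np.load('w0.npz');K,M=d['K'],d['M']
a=bp(K,M,(320,190.5),.092);b=bp(K,M,(320.5,260.5),.092);m=(a+b)/2
c=bp(K,M,(420,106),.11);y=np.arctan2(*(a-b)[1::-1])
print('bar',m,np.linalg.norm(a-b),y,'cap',c,np.linalg.norm((c-m)[:2]),np.arctan2(*(c-m)[1::-1]))
mk=bp(K,M,(400,129),.11)-c; print('mark',np.arctan2(mk[1],mk[0]),np.linalg.norm(mk))
goal([m[0],m[1],.088],y+np.pi/2)
E
```

```text
bar [0.4808201  0.03234286 0.092     ] 0.06343384998025725 1.1115131371137101 cap [0.59129475 0.0860056  0.11      ] 0.12281831065816202 0.4521804692638827
mark -2.740290039526139 0.021483334518247715
slide [0.039 0.01  1.556] rot [-0.     0.    -0.011] q6 0.42207288302964957
```

```bash

python3 -m inch '[{"slide":[0.04,0.01,0.45],"delta_rot":[0,0,0],"fingers":0.6},{"slide":[0.04,0.01,0.9],"delta_rot":[0,0,0],"fingers":0.6},{"slide":[0.04,0.01,0.9],"delta_rot":[0,0,0],"fingers":0.5}]' &&
python3 -m inch '[{"slide":[0,0,0.35],"delta_rot":[0,0,0],"fingers":0.5},{"slide":[0,0,0.655],"delta_rot":[0,0,0],"fingers":0.5},{"slide":[0,0,0.655],"delta_rot":[0,0,0],"fingers":0},{"slide":[0,0,0.655],"delta_rot":[0,0,0],"fingers":0},{"slide":[0,0,0.655],"delta_rot":[0,0,0],"fingers":0},{"slide":[0,0,0.655],"delta_rot":[0,0,0],"fingers":0},{"slide":[0,0,0.655],"delta_rot":[0,0,0],"fingers":0}]' 60
```

```text
time_s: 2.55
tcp_pos: [0.4763, 0.0328, 0.1473]
ee_rot: [-2.669, -1.645, 0.015]
force: [-0.9, -0.2, 0.5]
width: 0.55
grip_force: 0.0
time_s: 3.25
tcp_pos: [0.4819, 0.0335, 0.091]
ee_rot: [2.672, 1.652, 0.003]
force: [-15.7, 8.4, 27.4]
width: 0.128
grip_force: 64.4
```

```bash

python3 -m inch '[{"slide":[0,0,-0.03],"delta_rot":[0,0,0],"fingers":0},{"slide":[0,0,-0.03],"delta_rot":[0,0,0],"fingers":0}]' 
python3 -c "
from h import *
s=read_state();print(s['force'],s['wrist_torque'],s['tcp_pos'],s['q'])"
```

```text
time_s: 3.45
tcp_pos: [0.4816, 0.0335, 0.0913]
ee_rot: [2.672, 1.652, 0.004]
force: [7.3, 3.3, -12.6]
width: 0.126
grip_force: 68.8
[  7.34082657   3.25754973 -12.61360592] [ 0.54234126 -1.18571442 -0.10641434] [0.48160052 0.03352952 0.0912905 ] [-3.75734657e-02 -5.91804732e-02  1.97033977e+00  1.19581542e-03
  1.22832746e+00  4.25550554e-01]
```

```bash

python3 -m inch '[{"slide":[0,0,0.01],"delta_rot":[0,0,0.11],"fingers":0},{"slide":[0,0,0.01],"delta_rot":[0,0,0.22],"fingers":0},{"slide":[0,0,0.01],"delta_rot":[0,0,0.33],"fingers":0},{"slide":[0,0,0.01],"delta_rot":[0,0,0.44],"fingers":0},{"slide":[0,0,0.01],"delta_rot":[0,0,0.55],"fingers":0},{"slide":[0,0,0.01],"delta_rot":[0,0,0.66],"fingers":0},{"slide":[0,0,0.01],"delta_rot":[0,0,0.77],"fingers":0},{"slide":[0,0,0.01],"delta_rot":[0,0,0.88],"fingers":0}]' 
python3 -c "
from h import *
s=read_state();print(s['wrist_torque'],s['q'])"
```

```text
time_s: 4.25
tcp_pos: [0.4832, 0.0318, 0.0913]
ee_rot: [3.072, 0.643, 0.008]
force: [11.4, -7.0, -12.1]
width: 0.122
grip_force: 69.2
[-1.01124882 -1.77958689  0.2753053 ] [-0.03875131 -0.05799122  1.96927918 -0.00203134  1.22475872  1.11980243]
```

```bash

python3 -m inch '[{"slide":[0,0,0.02],"delta_rot":[0,0,0.13],"fingers":0},{"slide":[0,0,0.02],"delta_rot":[0,0,0.26],"fingers":0},{"slide":[0,0,0.02],"delta_rot":[0,0,0.39],"fingers":0},{"slide":[0,0,0.02],"delta_rot":[0,0,0.52],"fingers":0},{"slide":[0,0,0.02],"delta_rot":[0,0,0.65],"fingers":0},{"slide":[0,0,0.02],"delta_rot":[0,0,0.78],"fingers":0},{"slide":[0,0,0.02],"delta_rot":[0,0,0.88],"fingers":0},{"slide":[0,0,0.02],"delta_rot":[0,0,0.88],"fingers":0}]' 
python3 -c "
from h import *
s=read_state();print(s['wrist_torque'],s['q'])
f,K,M=cam('wrist'); cv2.imwrite('pics/w1.png',f);f,K,M=cam('top');cv2.imwrite('pics/t1.png',f)"
```

```text
time_s: 5.05
tcp_pos: [0.4836, 0.0295, 0.0912]
ee_rot: [3.106, -0.434, 0.01]
force: [1.0, -17.2, 5.1]
width: 0.125
grip_force: 68.4
[-2.65735827 -0.02642795  0.74397505] [-0.0404881  -0.0572934   1.96875335 -0.00633746  1.22409956  1.80988574]
```

```bash

python3 -m inch '[{"slide":[0,0,0],"delta_rot":[0,0,0.05],"fingers":0},{"slide":[0,0,0],"delta_rot":[0,0,0.05],"fingers":0},{"slide":[0,0,0],"delta_rot":[0,0,0.05],"fingers":0}]' 
python3 -c "
from h import *
s=read_state();print(s['wrist_torque'],s['q'][5])"
python3 -m inch '[{"slide":[0,0,0],"delta_rot":[0,0,-0.03],"fingers":0.5},{"slide":[0,0,0],"delta_rot":[0,0,-0.03],"fingers":0.5},{"slide":[0,0,0],"delta_rot":[0,0,-0.03],"fingers":0.5},{"slide":[0,0,0],"delta_rot":[0,0,-0.03],"fingers":0.5}]' &&
python3 -m inch '[{"slide":[0,0,-0.45],"delta_rot":[0,0,0],"fingers":1},{"slide":[0,0,-0.9],"delta_rot":[0,0,0],"fingers":1},{"slide":[0,0,-0.9],"delta_rot":[0,0,0],"fingers":1}]' &&
python3 -m inch '[{"slide":[0,0,-0.4],"delta_rot":[0,0,0],"fingers":1},{"slide":[0,0,-0.6],"delta_rot":[0,0,0],"fingers":1},{"slide":[0,0,-0.6],"delta_rot":[0,0,0],"fingers":1}]'
python3 - <<'E'
from h import *
f,K,M=cam('wrist'); cv2.imwrite('pics/w2.png',f); s=read_state(); print(s['q'],s['tcp_pos'],s['ee_rot'],pr(K,M,[.478,.030,.092]))
np.savez('w2.npz',K=K,M=M)
E
```

```text
time_s: 5.45
tcp_pos: [0.4836, 0.0295, 0.0912]
ee_rot: [3.098, -0.489, 0.011]
force: [2.2, -16.6, 5.8]
width: 0.127
grip_force: 69.4
[-2.84470796  0.01024948  1.03762479] 1.8459767643543599
time_s: 5.85
tcp_pos: [0.4816, 0.0328, 0.0893]
ee_rot: [3.108, -0.455, 0.003]
force: [-0.7, -0.2, 0.4]
width: 0.426
grip_force: 0.0
time_s: 6.15
tcp_pos: [0.4846, 0.0327, 0.1853]
ee_rot: [-3.108, 0.454, -0.017]
force: [0.8, 0.5, -0.9]
width: 0.681
grip_force: 0.0
time_s: 6.45
tcp_pos: [0.4826, 0.0328, 0.2417]
ee_rot: [-3.108, 0.454, -0.009]
force: [0.6, 0.2, -0.8]
width: 0.942
grip_force: 0.0
[-3.79456733e-02 -1.92579015e-01  1.81224886e+00 -2.31919332e-04
  1.51900847e+00  1.82330113e+00] [0.48170824 0.03286767 0.239359  ] [-3.1084406   0.45460607 -0.00459035] [324.00874353 235.85026261]
```

View pics/w2.png

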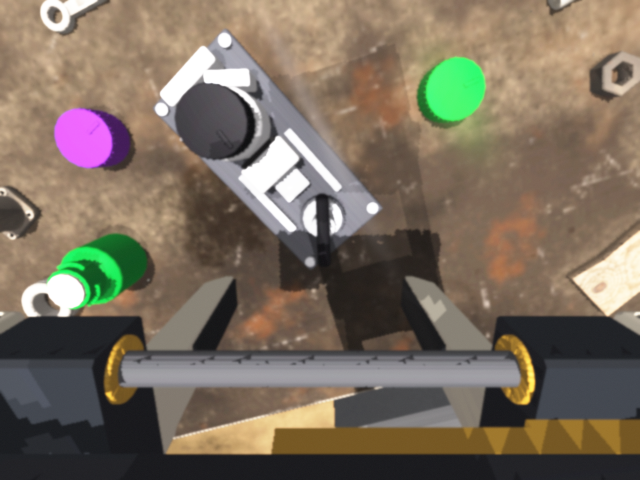

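The bar is at (322,195) to (323,264), still parallel to the fingers, so it turned with the tool by about 1.4 rad. The cap top is centred at about (214,121).

```bash
python3 - <<'E'
from h import *
d=np.load('w2.npz');K,M=d['K'],d['M']
f=cv2.imread('pics/w2.png');g=cv2.cvtColor(f,cv2.COLOR_BGR2GRAY)
a=bp(K,M,(322,195),.092);b=bp(K,M,(323,264),.092)
c=bp(K,M,(214,121),.11);r=[np.linalg.norm((bp(K,M,u,.11)-c)[:2]) for u in [(176,121),(214,83),(252,121),(214,158)]]
print('bar',(a+b)/2,np.arctan2(*(a-b)[1::-1]),'cap',c,r)
mk=bp(K,M,(230,148),.11)-c; print('mark',np.arctan2(mk[1],mk[0]),np.linalg.norm(mk))
s=read_state(); y=R.from_rotvec(s['ee_rot']).apply([0,1,0])
goal([c[0],c[1],.105],np.arctan2(y[1],y[0]))
E
```

```text
bar [0.48305389 0.02987744 0.092     ] -0.27340404037210186 cap [0.5927779  0.08289545 0.11      ] [np.float64(0.028643781485988493), np.float64(0.026457054032299414), np.float64(0.028639512672301703), np.float64(0.027273232857236162)]
mark -2.9356930719757077 0.02237792688310931
slide [ 0.917 -0.797  1.347] rot [-0.001 -0.004 -0.   ] q6 1.8233011257436436
```

```bash

python3 -m inch '[{"slide":[0.45,-0.4,0],"delta_rot":[0,0,0],"fingers":1},{"slide":[0.915,-0.805,0],"delta_rot":[0,0,0],"fingers":1},{"slide":[0.915,-0.805,0.3],"delta_rot":[0,0,0],"fingers":1},{"slide":[0.915,-0.805,0.6],"delta_rot":[0,0,0],"fingers":1},{"slide":[0.915,-0.805,0.6],"delta_rot":[0,0,0],"fingers":1},{"slide":[0.915,-0.805,0.6],"delta_rot":[0,0,0],"fingers":1}]' 10
python3 - <<'E'
from h import *
f,K,M=cam('wrist'); cv2.imwrite('pics/w3.png',f); s=read_state(); print(s['q'],s['tcp_pos'],pr(K,M,[.593,.084,.11]))
np.savez('w3.npz',K=K,M=M)
E
```

```text
time_s: 7.1
tcp_pos: [0.59, 0.0837, 0.1762]
ee_rot: [3.107, -0.454, -0.007]
force: [0.1, 0.7, 0.6]
width: 0.999
grip_force: 0.0
[ 5.49237476e-02  1.61650823e-01  1.57420748e+00 -1.08832215e-04
  1.40658474e+00  1.91623840e+00] [0.59115704 0.08374067 0.17823733] [317.4891307  260.19143539]
```

View pics/w3.png

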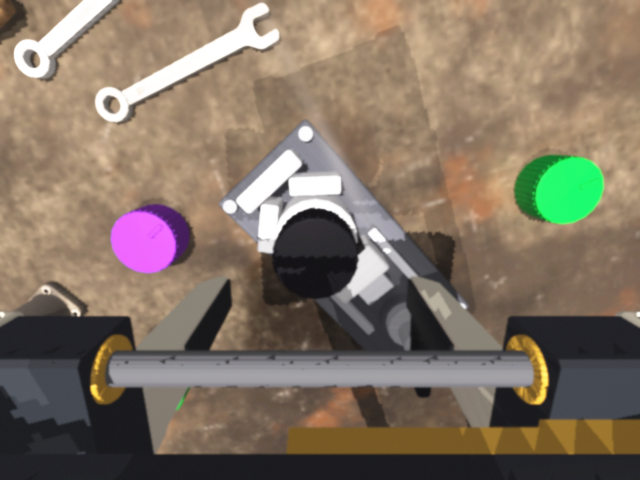

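The cap's top sits between the fingers, centred at about (315,254) and spanning columns 273 to 357 and rows 210 to 298.

```bash
python3 - <<'E'
from h import *
d=np.load('w3.npz');K,M=d['K'],d['M']
c=bp(K,M,(315,254),.11);print(c,[np.linalg.norm((bp(K,M,u,.11)-c)[:2]) for u in [(273,254),(357,254),(315,210),(315,298)]])
s=read_state(); y=R.from_rotvec(s['ee_rot']).apply([0,1,0])
goal([c[0],c[1],.105],np.arctan2(y[1],y[0]))
E
```

```text
[0.59746932 0.08431322 0.11      ] [np.float64(0.02673139186391537), np.float64(0.026746248966565352), np.float64(0.028520304028075382), np.float64(0.03081357306186291)]
slide [ 0.059 -0.024  0.732] rot [ 0.     0.001 -0.   ] q6 1.9162383978969173
```

```bash

python3 -m inch '[{"slide":[0.035,-0.02,0.35],"delta_rot":[0,0,0],"fingers":1},{"slide":[0.035,-0.02,0.73],"delta_rot":[0,0,0],"fingers":1},{"slide":[0.035,-0.02,0.73],"delta_rot":[0,0,0],"fingers":1},{"slide":[0.035,-0.02,0.73],"delta_rot":[0,0,0],"fingers":0},{"slide":[0.035,-0.02,0.73],"delta_rot":[0,0,0],"fingers":0},{"slide":[0.035,-0.02,0.73],"delta_rot":[0,0,0],"fingers":0},{"slide":[0.035,-0.02,0.73],"delta_rot":[0,0,0],"fingers":0},{"slide":[0.035,-0.02,0.73],"delta_rot":[0,0,0],"fingers":0}]' 10
python3 -c "
from h import *
s=read_state();A=R.from_rotvec(s['ee_rot']).inv();print(A.apply(s['force']),A.apply(s['wrist_torque']),s['q'])"
```

```text
time_s: 7.95
tcp_pos: [0.5961, 0.0848, 0.1063]
ee_rot: [-3.108, 0.454, -0.003]
force: [-1.1, -4.4, 2.0]
width: 0.619
grip_force: 3.0
[ 0.21425733  4.49758984 -2.02774001] [-1.01763383  0.14463699 -0.04064743] [ 5.62782408e-02  2.38080032e-01  1.62424346e+00 -1.05021728e-04
  1.27763143e+00  1.91741029e+00]
```

```bash

python3 -m inch '[{"slide":[0,0.01,0],"delta_rot":[0,0,0],"fingers":0},{"slide":[0,0.01,0],"delta_rot":[0,0,0],"fingers":0},{"slide":[0,0.01,0],"delta_rot":[0,0,0],"fingers":0}]' 50
python3 -c "
from h import *
s=read_state();A=R.from_rotvec(s['ee_rot']).inv();print(A.apply(s['force']),A.apply(s['wrist_torque']),s['q'])"
```

```text
time_s: 8.25
tcp_pos: [0.5961, 0.0845, 0.1062]
ee_rot: [-3.107, 0.454, -0.003]
force: [0.6, 3.1, 5.2]
width: 0.603
grip_force: 50.0
[-0.27874309 -3.20319313 -5.22609292] [ 6.21654812e-01 -1.55108760e-01 -5.64500489e-04] [5.51352680e-02 2.37422846e-01 1.62517741e+00 8.26008472e-04
 1.27697327e+00 1.91586336e+00]
```

```bash

python3 -m inch '[{"slide":[0,0,0],"delta_rot":[0,0,-0.1],"fingers":0},{"slide":[0,0,0],"delta_rot":[0,0,-0.22],"fingers":0},{"slide":[0,0,0],"delta_rot":[0,0,-0.34],"fingers":0},{"slide":[0,0,0],"delta_rot":[0,0,-0.46],"fingers":0},{"slide":[0,0,0],"delta_rot":[0,0,-0.58],"fingers":0},{"slide":[0,0,0],"delta_rot":[0,0,-0.7],"fingers":0},{"slide":[0,0,0],"delta_rot":[0,0,-0.8],"fingers":0},{"slide":[0,0,0],"delta_rot":[0,0,-0.8],"fingers":0}]'
python3 - <<'E'
from h import *
s=read_state();A=R.from_rotvec(s['ee_rot']).inv();print(A.apply(s['force']),A.apply(s['wrist_torque']),s['q'])
f,K,M=cam('wrist'); cv2.imwrite('pics/w4.png',f)
E
```

```text
time_s: 9.05
tcp_pos: [0.5965, 0.0848, 0.1069]
ee_rot: [-3.095, -0.533, -0.005]
force: [-0.1, 4.8, 8.9]
width: 0.603
grip_force: 50.0
[ 1.48981977 -4.52544653 -8.9297379 ] [ 0.74885017  0.19674589 -0.09874485] [5.54137891e-02 2.36915678e-01 1.62440919e+00 1.32566763e-03
 1.27716386e+00 1.28468234e+00]
```

View pics/w4.png

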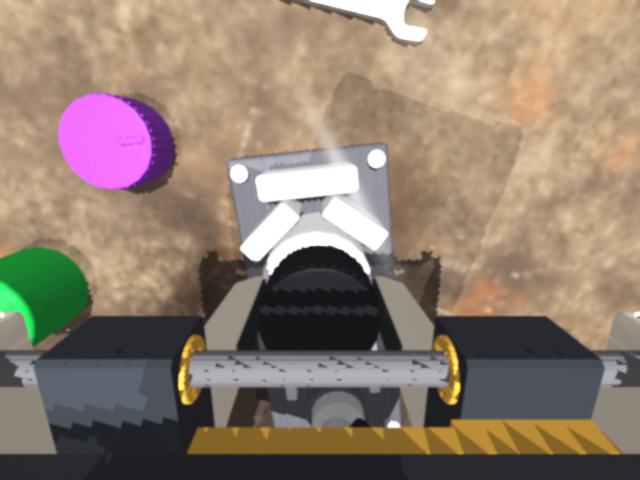

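The cap is gripped in the middle between the fingers. The mark is hidden behind the gripper, so I'll carry on and watch the torque.

```bash

python3 -m inch '[{"slide":[0,0,0],"delta_rot":[0,0,-0.08],"fingers":0},{"slide":[0,0,0],"delta_rot":[0,0,-0.16],"fingers":0},{"slide":[0,0,0],"delta_rot":[0,0,-0.24],"fingers":0}]'
python3 - <<'E'
from h import *
s=read_state();A=R.from_rotvec(s['ee_rot']).inv();print(A.apply(s['force']),A.apply(s['wrist_torque']),s['q'][5])
E
python3 -m inch '[{"slide":[0,0,0],"delta_rot":[0,0,-0.08],"fingers":0},{"slide":[0,0,0],"delta_rot":[0,0,-0.16],"fingers":0},{"slide":[0,0,0],"delta_rot":[0,0,-0.24],"fingers":0}]'
python3 - <<'E'
from h import *
s=read_state();A=R.from_rotvec(s['ee_rot']).inv();print(A.apply(s['force']),A.apply(s['wrist_torque']),s['q'][5])
E
```

```text
time_s: 9.4
tcp_pos: [0.5966, 0.0853, 0.1072]
ee_rot: [-3.031, -0.821, -0.006]
force: [-0.8, 7.8, 11.0]
width: 0.602
grip_force: 50.0
[  3.25952898  -7.13717931 -10.9581163 ] [1.16287412 0.53801957 0.1890241 ] 1.096653717162015
time_s: 9.7
tcp_pos: [0.5965, 0.0858, 0.1072]
ee_rot: [-2.94, -1.103, -0.006]
force: [-1.0, 8.7, 10.5]
width: 0.605
grip_force: 50.0
[  5.03466039  -7.17823412 -10.51358223] [1.28643957 0.89691951 0.1989698 ] 0.9081915458465244
```

```bash

python3 -m inch '[{"slide":[0,0,0],"delta_rot":[0,0,-0.08],"fingers":0},{"slide":[0,0,0],"delta_rot":[0,0,-0.16],"fingers":0},{"slide":[0,0,0],"delta_rot":[0,0,-0.24],"fingers":0},{"slide":[0,0,0],"delta_rot":[0,0,-0.32],"fingers":0},{"slide":[0,0,0],"delta_rot":[0,0,-0.41],"fingers":0},{"slide":[0,0,0],"delta_rot":[0,0,-0.41],"fingers":0},{"slide":[0,0,0],"delta_rot":[0,0,-0.41],"fingers":0}]'
python3 - <<'E'
from h import *
s=read_state();A=R.from_rotvec(s['ee_rot']).inv();print(A.apply(s['force']),A.apply(s['wrist_torque']),s['q'][5])
f,K,M=cam('scene'); cv2.imwrite('pics/s1.png',cv2.resize(f[220:330,240:400],None,fx=5,fy=5,interpolation=cv2.INTER_CUBIC))
E
```

```text
time_s: 10.4
tcp_pos: [0.596, 0.0861, 0.107]
ee_rot: [-2.726, -1.557, -0.005]
force: [-2.8, 9.5, 11.3]
width: 0.604
grip_force: 50.0
[  6.78096254  -7.26580924 -11.30632152] [ 1.39630733  1.18826711 -0.01909076] 0.5883945325209914
```

View pics/s1.png

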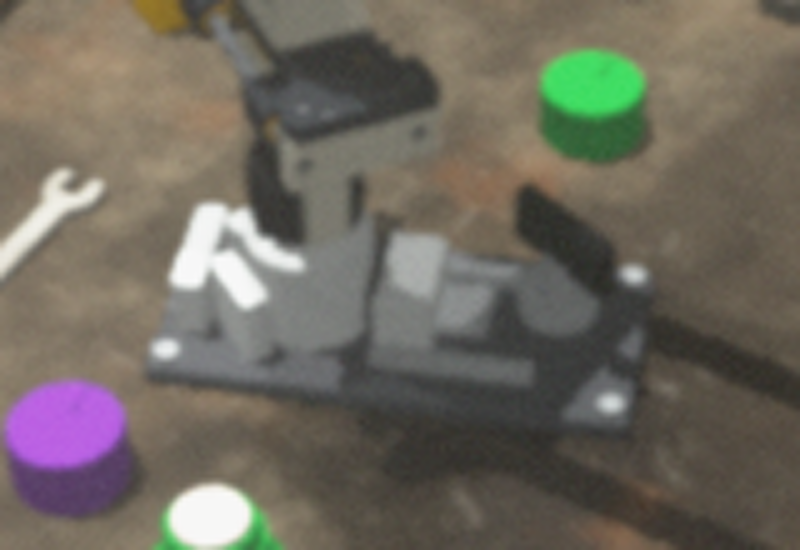

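The scene view shows the pot standing against the vee, with the jaw on it, the handle turned and the cap gripped. Next comes a gentle lift.

```bash

python3 -m inch '[{"slide":[0,0,-0.03],"delta_rot":[0,0,0],"fingers":0},{"slide":[0,0,-0.06],"delta_rot":[0,0,0],"fingers":0},{"slide":[0,0,-0.1],"delta_rot":[0,0,0],"fingers":0},{"slide":[0,0,-0.1],"delta_rot":[0,0,0],"fingers":0}]'
python3 - <<'E'
from h import *
s=read_state();A=R.from_rotvec(s['ee_rot']).inv();print(A.apply(s['force']),A.apply(s['wrist_torque']),s['q'][5])
E
```

```text
time_s: 10.85
tcp_pos: [0.5949, 0.0851, 0.1148]
ee_rot: [-2.727, -1.557, -0.0]
force: [-0.4, 6.2, -0.3]
width: 0.601
grip_force: 50.0
[ 5.12011052 -3.54228662  0.291748  ] [ 0.4144136   1.03384299 -0.03762982] 0.5884914597790372
```

Free to lift: there is no downward pull.

```bash

python3 -m inch '[{"slide":[0,0,-0.1],"delta_rot":[0,0,0],"fingers":0},{"slide":[0,0,-0.2],"delta_rot":[0,0,0],"fingers":0},{"slide":[0,0,-0.3],"delta_rot":[0,0,0],"fingers":0},{"slide":[0,0,-0.4],"delta_rot":[0,0,0],"fingers":0},{"slide":[0,0,-0.46],"delta_rot":[0,0,0],"fingers":0},{"slide":[0,0,-0.46],"delta_rot":[0,0,0],"fingers":0},{"slide":[0,0,-0.46],"delta_rot":[0,0,0],"fingers":0},{"slide":[0,0,-0.46],"delta_rot":[0,0,0],"fingers":0}]'
python3 - <<'E'
from h import *
s=read_state();print(s['force'],s['dq'])
f,K,M=cam('scene'); cv2.imwrite('pics/s2.png',cv2.resize(f[220:330,240:400],None,fx=5,fy=5,interpolation=cv2.INTER_CUBIC))
f,K,M=cam('top'); cv2.imwrite('pics/t2.png',f)
E
```

```text
time_s: 11.65
tcp_pos: [0.5949, 0.0838, 0.1605]
ee_rot: [-2.728, -1.556, 0.001]
force: [0.7, 1.1, -0.6]
width: 0.603
grip_force: 50.0
[ 0.68550372  1.12837356 -0.61983469] [ 0.00011037  0.00527024  0.00109685  0.00018892 -0.00120168 -0.00052631]
```

View pics/s2.png

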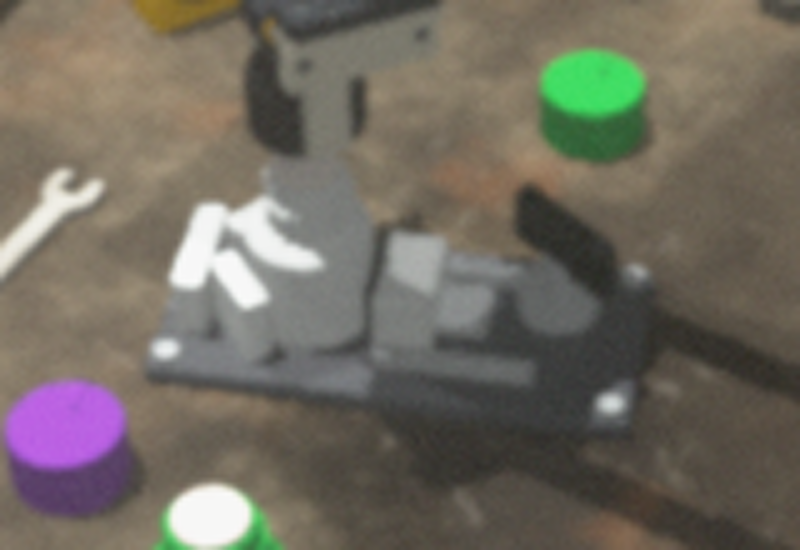

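The cap hangs level above the open pot. The neck is visible below it, and the pot and handle have not moved.

```bash
python3 -c "
from workcell import bot
print(bot.sign_off())"
```

```text
the job is handed in; nothing more can be done
None
```

I handed the job in at about 12 s of robot time: handle at its stop, pot clamped and standing, cap turned about 76° and held level, its edge an estimated 25 mm above the open pot; the sign-off gave no verdict.

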